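Stand a clean pail on the glaze scale

ROBOT

A 6-joint arm with a two-finger parallel gripper is mounted at the origin on the work surface. World frame = base frame: x ahead of the robot, y to its left, z up, the work surface at z = 0. Lengths are in m, angles in rad, forces in N, time in s.
With the tool pointing down it reaches from about 0.25 to 0.8 m from the base axis. Payload 8.5 kg.
Tool frame: the origin (TCP) lies between the finger pads; the fingertips stand 14 mm ahead of it and the grasp point (between the pads) lies 5 mm behind it (robot.tcp_to_tips is the distance from the TCP to the fingertips, in m); z points along the fingers, y is the line along which they close (so a half turn about z gives the same grasp; the last joint's range is limited). The gripper opens to 85 mm and grips with 20 to 120 N. Pads are 22 mm wide; open, the fingers measure 114 mm over their backs; the gripper's body (76 mm by 85 mm) begins 54 mm behind the grasp point. The pads swing forward as they close: fully open they stand 13 mm farther back than shut.
Start: joints at [1.108, 0.238, -0.013, 1.319, 0, 1.571], TCP at [0.234, 0.47, 0.245] pointing down, gripper open.
Joint ranges: [-2.66, 2.66], [-1.03, 1.9], [-1.14, 1.46], [-1.82, 2.27], [-1.45, 1.34], [-3.14, 3.14]. Speed limits (rad/s): [2.22, 2.22, 2.79, 3.14, 3.14, 3.14].

INTERFACE

Orientations are given as a rotation vector (axis times angle).
In Python, from station import robot, solver, sensors, get_image gives the robot as it stands. The module is installed in compiled form; this text tells all that it offers. Calls block until the motion is done:
- robot.move_ptp(position, orientation): joint-space move of the TCP to a pose.
- robot.move_l(position, rate=0.15, rot=None, contact_N=None): straight line of the TCP; rot=None keeps the orientation; rate is the mean speed in m/s. With contact_N (N) it stops when the force on the tool has changed by that much, and returns True; else False.
- robot.move_j(angles): joint-space move.
- robot.open_gripper() and robot.close(): open the fingers fully, or close them until they stop; the grip force is fixed at half the most.
- robot.wait(seconds).
- solver.solve_ik(position, orientation): joint angles nearest the present ones, or None.
- sensors.state(): the state.
- get_image(name): name is "side" or "top"; returns a dict with "pixels" (420x560x3 uint8, blue, green, red), "vertical_fov" (degrees; the focal length in pixels is half the picture's height over the tangent of half this angle, whatever the lens; pixels are square), "cx", "cy" (the principal point, pixels), "k1" (the pictures are not rectified: a ray, as slopes to the right and down, at radius r is drawn at 1 + k1 r^2 times it, then the intrinsics apply), "R" (3x3) and "t" (3): a world point X has camera coordinates R X + t. Camera axes: x right, y down, z forward; pixel columns grow to the right and rows downward; lengths in m; the calibration is good to about 2 mm. A picture is of the moment at which its call begins. There is no depth.
A pose or a line that the arm cannot do raises robot.MotionError and nothing moves.
- robot.close_job(): hands the job in; it is judged then, once.
The state is a dict: "time": time; "joint_positions": joint angles; "qvel": joint speeds; "joint_torque": joint torques, N m; "eef_pos": TCP position; "ee_rot": TCP orientation; "contact_force": force on the tool from outside, world axes, zero at the start; "wrist_torque": the same for the moment, N m; "opening": finger opening in m; "grasp_force": force on a finger pad.
Only numpy, scipy, OpenCV 4.12 (cv2) and the standard library are available. Lean on these libraries where they do the work, as an engineer would, in place of code of your own. Each camera call takes 0.05 s, during which the arm holds its last target. There are 200 camera calls.

TASK

Lift the top pail off the nested pile, leaving the pails under it nested and standing where they are, and set it down gently and upright in the middle of the scale's steel weighing plate. Then fold its handle right down to either side, clear of the pail's mouth, so that glaze can be weighed out into it. Leave the scoop and the small jar lying and standing where they are.

Things in the scene. Friction and masses are not known exactly. Their poses are not given: they have to be found in the camera images.
- pail_top: uppermost of three identical white plastic pails nested in one pile. 105 mm high, outer diameter 84 mm at the base, 117 at 75 mm up; above that a collar of 136 mm; mouth 124 mm; wall 3; 0.12 kg. A nested pail's collar sits on the rim below, its base 30 mm above that pail's; 2 to 4 mm side play; lifts straight off. Origin: centre of the underside; z up; y along the handle's hinge
- pail_mid: the second pail of the pile, same shape, resting in pail_low; its own handle is rigidly folded down outside its wall, reaching 88 mm from its axis. Origin: centre of the underside, z up
- pail_low: the bottom pail of the pile, same shape, standing on the bench; its own handle is rigidly folded down outside its wall, reaching 88 mm from its axis. Origin: centre of the underside, z up
- pail_handle (a joint): angle of pail_top's arched handle, rad. 0: straight up over the mouth; positive: leaning to the pail's own +x side, negative: to its -x; +-1.57: level beside the rim; stops at +-1.75. Hinge axis: the pail's y axis, 92 mm above its underside. Slightly stiff (0.015 N m): stays where it is left. Weighs 0.02 kg
- handle_grip (a point): centre of the round grip bar of pail_top's handle: grey plastic, 18 mm in diameter, 68 mm long, parallel to the pail's y axis, 80 mm from the hinge axis. Its y axis lies along the bar, its z axis points from the hinge axis to the bar
- scale_plate (a point): centre of the top face of the scale's weighing plate: a flat square of steel, 180 mm by 180 mm, level, 60 mm above the bench; x and y along its sides. The scale is a fixed white bench scale; its housing extends 160 mm from this point to the plate's -x side (the display, lower than the plate)
- scoop: white plastic glaze scoop lying on the bench, 175 mm long, 28 mm high, 44 mm wide. Origin: under the joint of handle and bowl; +x towards the bowl's mouth
- pigment_jar: closed glass jar with steel lid standing on the bench, 60 mm in diameter, 75 mm high. Origin: centre of the underside, z up
Mind the look-alikes: they are no part of the job. What is shaped like the pail_top but green or red is not meant.

How it is judged:
On the way, in this order (a step that is already met when the one before it is completed fails the run):
1. the top pail is lifted clear of the pile, its base above the rim of the pail below (z of pail_top in the frame of pail_mid above 0.11 m), for 0.1 s.
2. the pail stands upright on the middle of the weighing plate (within 30 mm) (horizontal distance between pail_top and scale_plate below 0.03 m and z of pail_top in the frame of scale_plate below 0.006 m and angle between pail_top's own z axis and vertical below 0.1 rad), for 0.2 s.
At the end, for the whole second after the job is handed in: The pail stands upright (tilt under 0.1 rad) and still on the weighing plate, its centre within 30 mm of the plate's centre; its handle is folded down to one side by at least 1.2 rad from upright; the other two pails are still nested, upright and within 40 mm of where they stood (all of step 2 and linear speed of pail_top below 0.02 m/s and (value of joint pail_handle above 1.2 rad or value of joint pail_handle below -1.2 rad) and horizontal distance between pail_mid and pail_low below 0.008 m and z of pail_mid in the frame of pail_low below 0.036 m and angle between each of pail_mid, pail_low's own z axis and vertical below 0.1 rad and distance of pail_low from where it was at the start of the episode below 0.04 m); the robot touches nothing.
It fails at once if the pail is dropped on the scale: faster than 0.6 m/s (a free fall of 20 mm) when within 30 mm of the plate (linear speed of pail_top above 0.6 m/s and z of pail_top in the frame of scale_plate below 0.03 m and horizontal distance between pail_top and scale_plate below 0.1 m).
It fails at once if one of the pails left behind is pulled up out of the pile or tipped (angle between any of pail_mid, pail_low's own z axis and vertical above 0.5 rad or z of pail_mid in the frame of pail_low above 0.08 m or height (world z) of pail_low above 0.05 m).
It fails at once if the scoop or the jar is shoved more than 50 mm, or the jar is knocked over (distance of any of scoop, pigment_jar from where it was at the start of the episode above 0.05 m or angle between pigment_jar's own z axis and vertical above 0.6 rad).
It also fails if it takes over 61 s, if anything falls off the work surface, if the arm or the gripper's body presses on something with over 40 N, if the wrist force passes 120 N, or if a joint passes its speed limit or range.

## Working session

There is one attempt and no reset: what is moved stays moved. The work goes in short steps, each a Python script; the robot and the scene stay as the last script left them, time stands still between calls to the robot, and variables do not carry over. Pictures are saved under pics/ and viewed, at most 10 in all, crops included, and the job is handed in when it is done.

```bash
mkdir -p pics; cat > h.py <<'E'
import numpy as np, cv2
from station import robot, solver, sensors, get_image
def K(im):
    f=im["pixels"].shape[0]/2/np.tan(np.radians(im["vertical_fov"])/2)
    return f
def proj(im,X):
    c=np.asarray(im["R"])@np.asarray(X,float)+np.asarray(im["t"]); s=c[:2]/c[2]
    s=s*(1+im["k1"]*(s@s)); return K(im)*s+[im["cx"],im["cy"]]
def ray(im,u,v):
    f=K(im); d=np.array([(u-im["cx"])/f,(v-im["cy"])/f]); s=d.copy()
    for _ in range(30): s=d/(1+im["k1"]*(s@s))
    R=np.asarray(im["R"]); return -R.T@np.asarray(im["t"]), R.T@np.array([s[0],s[1],1])
def atz(im,u,v,z):
    o,d=ray(im,u,v); return o+d*(z-o[2])/d[2]
def tri(a,pa,b,pb):
    o1,d1=ray(a,*pa);o2,d2=ray(b,*pb)
    s=np.linalg.lstsq(np.c_[d1,-d2],o2-o1,rcond=None)[0]
    p,q=o1+d1*s[0],o2+d2*s[1]; return (p+q)/2,np.linalg.norm(p-q)
E
python3 - <<'E'
from h import *
for n in("side","top"):
    im=get_image(n); cv2.imwrite(f"pics/{n}0.png",im["pixels"])
    print(n,im["vertical_fov"],im["cx"],im["cy"],im["k1"],-np.array(im["R"]).T@im["t"])
print(sensors.state())
E
```

```text
side 45.87098683777268 278.20519365933626 209.69555959100754 0.045833660118083305 [ 0.14191904 -0.80289735  1.10391893]
top 49.690715762359176 285.5505577872394 208.9877190804831 0.053262721175575824 [ 0.33508591 -0.01678039  1.35917062]
{'time': 0.1, 'joint_positions': array([ 1.10798262e+00,  2.38696964e-01, -1.41821228e-02,  1.31918396e+00,
        1.68158026e-05,  1.57079343e+00]), 'qvel': array([ 0.00041024, -0.00105286,  0.00194386, -0.00028748,  0.0021513 ,
        0.00106347]), 'joint_torque': array([ 2.90510461e-04, -5.39719248e+01,  3.46999991e+01,  1.34258758e-02,
        6.38970323e-05, -6.68600961e-06]), 'eef_pos': array([0.23423192, 0.46945313, 0.24474965]), 'ee_rot': array([-7.20440250e-01, -3.05755431e+00,  1.93047865e-03]), 'contact_force': array([-0.18271357,  0.1064382 ,  0.34838991]), 'wrist_torque': array([-0.00324029, -0.05090251,  0.01896305]), 'grasp_force': 0.0, 'opening': 0.08555233259871527}
```

View pics/side0.png

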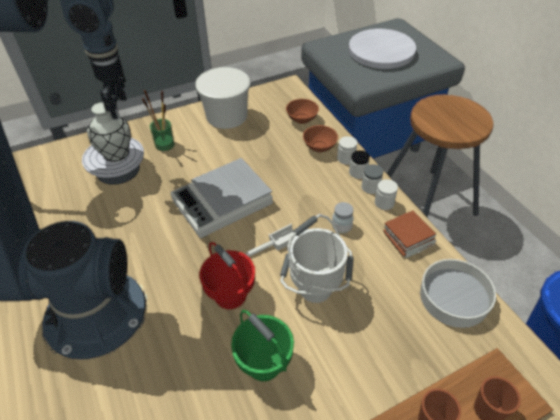

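View pics/top0.png

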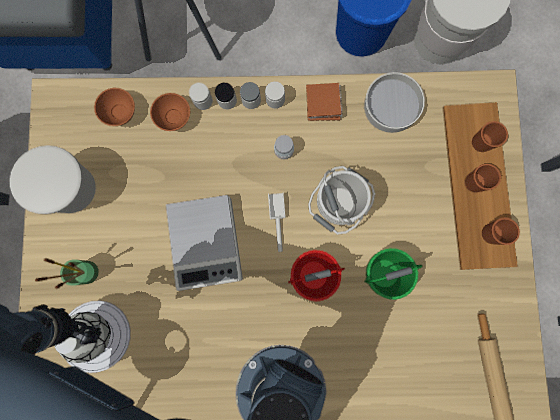

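Candidates: white nested pile at top (345,198) / side (318,262). Look-alikes: red pail at top (316,276), green pail at top (392,273), white bin at top (48,178) and another on the floor at (460,20). By the description I take the white pile with handles. Next I'll check it in close crops.

```bash
python3 - <<'E'
import cv2
a=cv2.imread("pics/side0.png")[200:310,245:385]; b=cv2.imread("pics/top0.png")[150:245,260:400]
cv2.imwrite("pics/c1.png",cv2.resize(a,None,fx=5.5,fy=5.4,interpolation=cv2.INTER_CUBIC)[:600])
b=cv2.imread("pics/top0.png")[150:250,270:400]
cv2.imwrite("pics/c2.png",cv2.resize(b,None,fx=6,fy=6,interpolation=cv2.INTER_CUBIC))
E
```

```text
(no output)
```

View pics/c1.png

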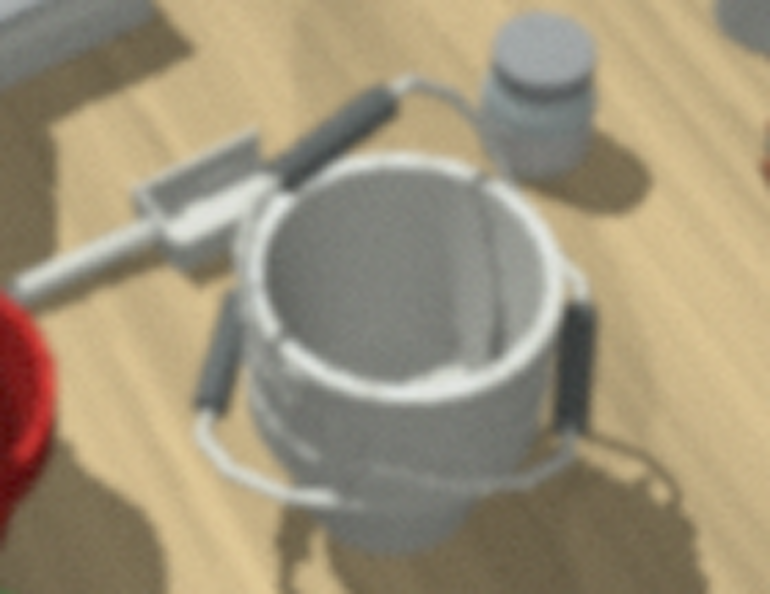

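View pics/c2.png

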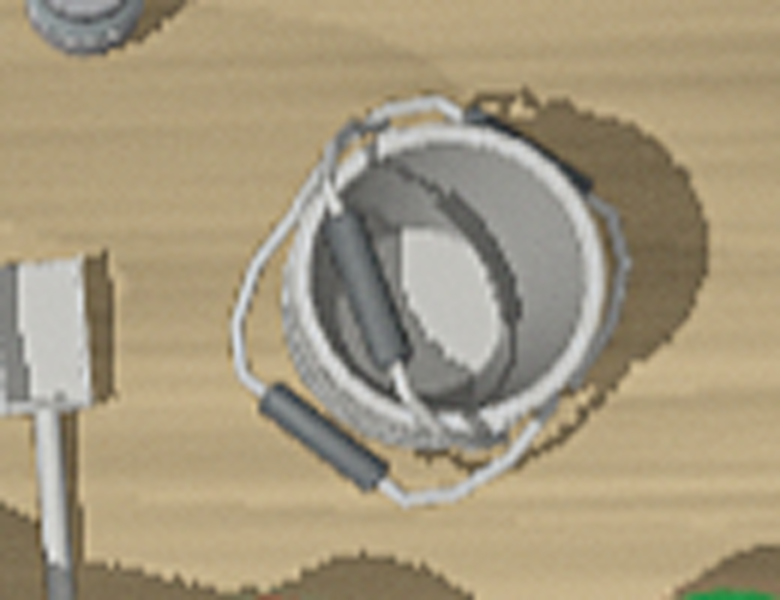

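```bash
python3 - <<'E'
import cv2
from h import *
b=cv2.imread("pics/top0.png")[185:295,155:255]
cv2.imwrite("pics/c3.png",cv2.resize(b,None,fx=5.4,fy=5.4,interpolation=cv2.INTER_CUBIC))
T=get_image("top");S=get_image("side")
c1=lambda u,v:(245+u/5.5-.4,200+v/5.4-.4); c2=lambda u,v:(270+u/6-.4,150+v/6-.4)
print("bar",tri(S,c1(337,137),T,c2(368,286)))
A,_=tri(S,c1(392,95),T,c2(341,212));B,_=tri(S,c1(282,180),T,c2(395,360));print(A,B,np.linalg.norm(A-B),(A+B)/2)
print("rim",atz(S,*c1(405,278),.165),atz(T,*c2(450,285),.165),tri(S,c1(405,278),T,c2(450,285)))
print("scoop", atz(T,*c2(45,405),.02), "jar",atz(T,*c2(85,10),.075))
E
```

```text
bar (array([ 0.52140887, -0.14010658,  0.22070324]), np.float64(0.003697667974543672))
[ 0.55351869 -0.12967357  0.22165583] [ 0.48972467 -0.15056033  0.21952151] 0.06716017711206644 [ 0.52162168 -0.14011695  0.22058867]
rim [ 0.53145613 -0.18362073  0.165     ] [ 0.53210288 -0.1831739   0.165     ] (array([ 0.53198913, -0.18319594,  0.16429693]), np.float64(0.0004745483992983971))
scoop [ 4.99894650e-01 -3.56337301e-04  2.00000000e-02] jar [ 0.68563811 -0.02400121  0.075     ]
```

View pics/c3.png

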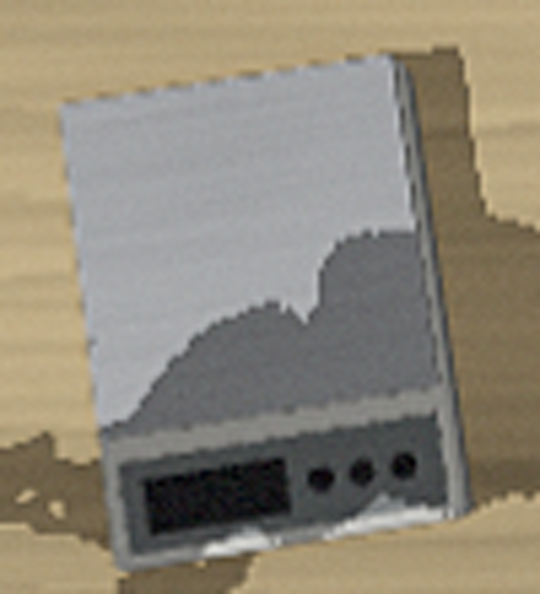

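The crops confirm the choice. The upright grip bar belongs to the topmost white pail, with its centre at top crop (368,286). The two lower handles are folded outside. The bar length (67 mm), the rim height (164 mm) and the hinge radius (82 mm) all match the description. The plate corners in crop c3 are (62,103), (390,55), (437,385) and (103,437).

```bash
cat >> h.py <<'E'
from scipy.spatial.transform import Rotation as Ro
def down(y):
    y=np.array([y[0],y[1],0.]);y/=np.linalg.norm(y);z=np.array([0,0,-1.])
    return Ro.from_matrix(np.c_[np.cross(y,z),y,z]).as_rotvec()
E
python3 - <<'E'
from h import *
T=get_image("top")
P=[atz(T,155+u/5.4-.4,185+v/5.4-.4,.06) for u,v in((62,103),(390,55),(437,385),(103,437))]
print(np.round(P,4),np.mean(P,0),[np.linalg.norm(P[i]-P[i-1]) for i in range(4)])
for s in(1,-1):
    o=down(s*np.array([-.31,.95]))
    for p in([.5215,-.140,.30],[.5215,-.140,.2146],[.5215,-.140,.38],[.46,.24,.38],[.46,.24,.2]): print(s,p,solver.solve_ik(p,o))
E
```

```text
[[0.5406 0.3184 0.06  ]
 [0.5632 0.1438 0.06  ]
 [0.3862 0.1195 0.06  ]
 [0.3631 0.2941 0.06  ]] [0.46328802 0.21895092 0.06      ] [np.float64(0.17919790409805003), np.float64(0.17612106060453261), np.float64(0.17866064354376718), np.float64(0.17614004182993598)]
1 [0.5215, -0.14, 0.3] [-0.26227254  0.25316713  0.14566625  1.46329544  0.         -0.57769406]
1 [0.5215, -0.14, 0.2146] [-0.26227254  0.27549188 -0.04142375  1.25388069  0.         -0.57769406]
1 [0.5215, -0.14, 0.38] [-0.26227254  0.26171884  0.35958256  1.66866005  0.         -0.57769406]
1 [0.46, 0.24, 0.38] [0.48088728 0.22219799 0.30624557 1.6548439  0.         0.16546576]
1 [0.46, 0.24, 0.2] [ 0.48088728  0.24702435 -0.1191742   1.20459778  0.          0.16546576]
-1 [0.5215, -0.14, 0.3] [-0.26227254  0.25316713  0.14566625  1.46329544  0.          2.56389859]
-1 [0.5215, -0.14, 0.2146] [-0.26227254  0.27549188 -0.04142375  1.25388069  0.          2.56389859]
-1 [0.5215, -0.14, 0.38] [-0.26227254  0.26171884  0.35958256  1.66866005  0.          2.56389859]
-1 [0.46, 0.24, 0.38] [ 0.48088728  0.22219799  0.30624557  1.6548439   0.         -2.9761269 ]
-1 [0.46, 0.24, 0.2] [ 0.48088728  0.24702435 -0.1191742   1.20459778  0.         -2.9761269 ]
```

```bash
python3 - <<'E'
from h import *
o=down([-.31,.95])
robot.move_l([.234,.4695,.40],rate=.25)
robot.move_ptp([.5215,-.140,.36],o)
print(robot.move_l([.5215,-.140,.2146],rate=.12,contact_N=6))
robot.close()
s=sensors.state();print(s["time"],s["opening"],s["grasp_force"],s["eef_pos"],s["contact_force"])
if .012<s["opening"]<.024:
    robot.move_l([.5215,-.140,.375],rate=.08)
    s=sensors.state();print(s["time"],s["opening"],s["eef_pos"],s["contact_force"])
T=get_image("top")["pixels"];S=get_image("side")["pixels"]
cv2.imwrite("pics/a1.png",cv2.resize(np.hstack([S[90:330,170:430],T[120:360,240:500]]),None,fx=1.5,fy=1.5,interpolation=cv2.INTER_CUBIC))
E
```

```text
False
5.4167 0.015994996109080832 58.43896508216858 [ 0.52154702 -0.13986179  0.21476042] [-0.07819342  0.76041016  1.48410013]
7.575 0.016219104791960204 [ 0.52140661 -0.13996871  0.3746509 ] [-0.28408229  0.68998957 -2.72101142]
```

View pics/a1.png

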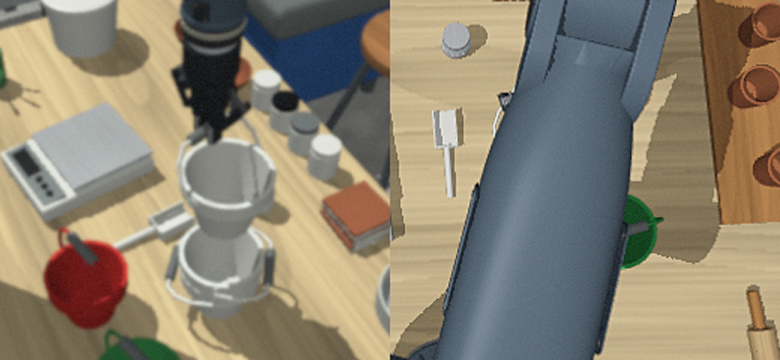

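The pail is off the pile, hanging upright, with the two lower pails still nested. Its rim centre is at side pixel of about (322,206). Next I carry it over the plate.

```bash
python3 - <<'E'
from h import *
S=get_image("side"); r=atz(S,322,206,.325); print("rim",r)
off=np.array([.0105,-.0432]); c=np.array([.4633,.2190]); t=c-off
robot.move_l([*t,.375],rate=.15)
robot.move_l([*t,.245],rate=.1)
robot.wait(.6)
s=sensors.state();print(s["time"],s["eef_pos"],s["contact_force"],s["opening"])
S=get_image("side");
print([proj(S,[*c,z]).round(1) for z in(.06,.09,.195)])
p=S["pixels"][90:250,150:310];cv2.imwrite("pics/a2.png",cv2.resize(p,None,fx=3.75,fy=3.75,interpolation=cv2.INTER_CUBIC))
E
```

```text
rim [ 0.53086328 -0.18592809  0.325     ]
12.6417 [0.45278826 0.26221205 0.24498245] [-0.01389732  0.5893481  -1.93240908] 0.01623378538466369
[array([231.8, 184.9]), array([231. , 177.7]), array([227.9, 150.4])]
```

View pics/a2.png

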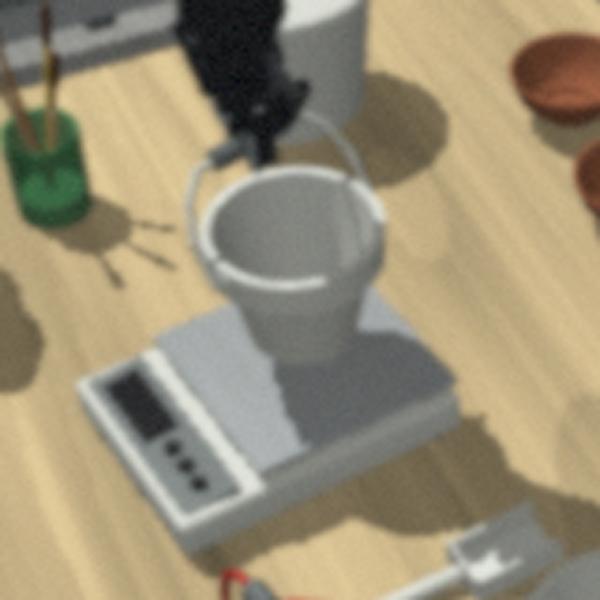

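The rim centre is at (227,150), and a pail centred on the plate should show at (228,150). It hangs upright, so I lower it and release.

```bash
python3 - <<'E'
from h import *
t=[.4528,.2622]
print(robot.move_l([*t,.222],rate=.05,contact_N=1.2))
z=sensors.state()["eef_pos"][2]
print(robot.move_l([*t,.2135],rate=.015,contact_N=.9))
s=sensors.state();print(s["time"],s["eef_pos"],s["contact_force"])
robot.wait(.3);robot.open_gripper();robot.wait(.3)
robot.move_l([*t,.30],rate=.12)
s=sensors.state();print(s["time"],s["contact_force"])
S=get_image("side");
p=S["pixels"][90:250,150:310];cv2.imwrite("pics/a3.png",cv2.resize(p,None,fx=3.75,fy=3.75,interpolation=cv2.INTER_CUBIC))
E
```

```text
True
True
14.55 [0.45261559 0.26241432 0.21491581] [-0.67713729  2.08160787  4.51639013]
16.6917 [ 0.51398759  0.34512843 -0.19099736]
```

View pics/a3.png

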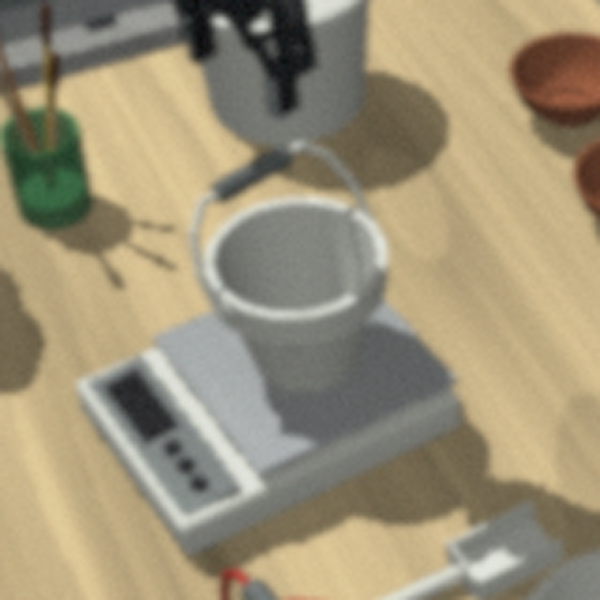

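The pail stands upright on the plate, with its rim centre at about (229,159) and the handle still leaning outward, bar at about (217,135). Next I fold the handle with the closed fingertips, following the bar's arc from above.

```bash
python3 - <<'E'
from h import *
S=get_image("side");r=atz(S,228.8,158.7,.165);print("rim",r)
d=np.array([-.31,.95]);d/=np.linalg.norm(d);b=np.array([d[1],-d[0]])
c=np.array([.4633,.2190]) if np.linalg.norm(r[:2]-[.4633,.219])<.006 else r[:2]
qs=[(solver.solve_ik([*(c+.05*d),.3],down(s*b)),s) for s in(1,-1)]
s0=min((q for q in qs if q[0] is not None),key=lambda q:abs(q[0][5]))[1];o=down(s0*b)
def P(a,up=0,out=0): return [*(c+(.08*np.sin(a)+out)*d),.152+.08*np.cos(a)+.009+robot.tcp_to_tips+up]
robot.close()
robot.move_ptp(P(.45,.05),o)
print(robot.move_l(P(.45,.004),rate=.08,contact_N=5))
for a in np.arange(.55,1.51,.095):
    hit=robot.move_l(P(a,0,.004),rate=.06,contact_N=5)
    if hit: print("contact",a,sensors.state()["contact_force"]); break
print(sensors.state()["time"],sensors.state()["contact_force"])
p=sensors.state()["eef_pos"]
robot.move_l([p[0],p[1],p[2]+.12],rate=.12)
robot.move_l([p[0]-.1,p[1]+.1,.33],rate=.2)
S=get_image("side");T=get_image("top")
A=S["pixels"][90:250,150:310];B=T["pixels"][170:330,130:290]
cv2.imwrite("pics/a4.png",cv2.resize(np.hstack([A,B]),None,fx=2.5,fy=2.5,interpolation=cv2.INTER_CUBIC))
E
```

```text
rim [0.46298986 0.21835763 0.165     ]
False
22.825 [-0.42910773 -0.41695704  0.33569192]
```

View pics/a4.png

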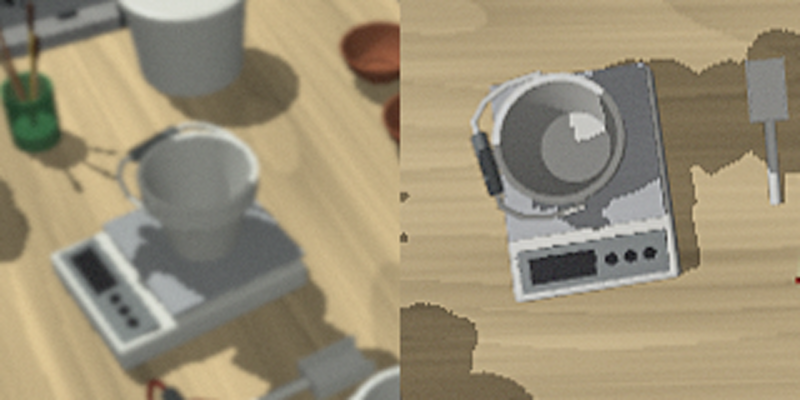

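The handle is folded beside the rim, with the bar at top (165,236) and side (212,147). I'll check the numbers before handing in.

```bash
python3 - <<'E'
from h import *
S=get_image("side");T=get_image("top")
p,e=tri(S,(211.6,146.8),T,(164.4,235.6));r=atz(S,228.8,158.5,.165);r2=atz(T,193.6,226.4,.165)
print("bar",p,e,"rim",r,r2,"angle",np.arctan2(np.linalg.norm(p[:2]-r[:2]),p[2]-.152))
ok=all(np.linalg.norm(x[:2]-[.4633,.219])<.015 for x in(r,r2)) and p[2]<.172
print(ok,sensors.state()["time"])
if ok: print(robot.close_job())
E
```

```text
bar [0.43962948 0.29603478 0.15874489] 0.0004886571783428482 rim [0.46330651 0.21914926 0.165     ] [0.46192918 0.21837685 0.165     ] angle 1.4871509934797646
True 25.05
the job is handed in; nothing more can be done
None
```

The job is handed in, with no verdict returned: the top pail stands upright within about 2 mm of the plate's centre by my camera measurement, its handle is folded to about 1.49 rad, the other two pails were still nested in the picture after the lift, and the clock read about 25 s.

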